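Swing a casting round in the screw clamp

TASK

The bronze casting is held by its disc under the screw clamp. Back the screw off just enough to free it, no more than half a turn, swing the casting round until its upright twig stands centred over the round steel rest (not the square one), then screw the clamp firmly tight again and let go. Leave the hammer, brush and tin where they are.

Things in the scene. Friction and masses are not known exactly. Their poses are not given: they have to be found in the camera images.
- clamp: Bench clamp, fixed. Origin: on the table below the vertical screw axis; x runs from its column to the open side. Base plate 190 x 120 x 20 mm (x -130 to 60 mm); blue column 32 x 40 mm at x = -108 mm; blue arm from it to the screw, top 110 mm above the table. Six 7 mm dowels on the plate ring the casting's disc with 2 mm play, so it can only turn about the screw axis
- screw (a joint): The vertical right-handed screw, rad. 0: pad just touches the casting; positive (anticlockwise from above): backed off, pad and handle rise 1.59 mm per rad; negative: squeezing. Starts tight at -0.9 to -0.65; hard stop at -1.3. Stays where left; takes 0.15 to 0.25 N m to turn
- handle (a point): centre of the screw's grip bar, a steel bar 64 mm long (its own x), 12 mm thick (its own y) and 30 mm high, which turns with the screw about its centre. The point is about 133 mm above the table, mid-height of the bar; 8 mm free below the bar to the clamp's arm
- casting: Loose bronze casting, about 0.6 kg: disc 70 mm across, 22 mm thick, on the clamp's plate; a bar 15 mm wide runs out along its x to an upright round twig. Origin: centre of the disc's underside, on the screw axis, 20 mm above the table; z up. The twig starts on the clamp's open side, between the two rests; nothing stands in its way to either
- twig (a point): centre of the upper end of the casting's upright round twig, 16 mm in diameter, 125 mm from the disc's axis; the twig reaches from 30 mm to 108 mm above the table
- round_top (a point): centre of the upper face of the round steel rest, fixed to the table: a short cylinder 48 mm across and 25 mm high, about 125 mm from the screw axis, to one side of the clamp (left or right differs). The twig passes 5 mm above it
- square_top (a point): centre of the upper face of the square steel rest, fixed, 46 x 46 mm and 25 mm high, on the other side of the clamp: not the target
- hammer: loose hammer lying on the table, a bystander; origin on the table under its middle, x along the handle to the head
- brush: loose brush lying on the table, a bystander; origin under its middle, x along it
- tin: loose open aluminium tin, 72 mm across, 85 mm high, a bystander; origin at the centre of its underside
- pad: The screw's round steel foot, 32 mm across, which presses on the casting's disc; it rises and sinks with the screw and does not turn; sprung, 20 N per mm, so it presses with about 32 N per rad below 0. Origin: centre of its underside, 42 mm above the table when it just touches
There are look-alikes about, which are no part of the job. Leave any turquoise look-alike of the part that bears round_top alone.

How it is judged:
On the way, in this order (a step that is already met when the one before it is completed fails the run):
1. the screw is backed off so that the pad no longer grips the casting, its twig not yet over the round rest (value of joint screw above 0.05 rad and horizontal distance between twig and round_top above 0.03 m), for 0.2 s.
2. with the screw still slack, the twig is brought over the round rest (value of joint screw above 0 rad and horizontal distance between twig and round_top below 0.01 m), for 0.2 s.
3. the screw is tight again on the casting (value of joint screw below -0.5 rad and horizontal distance between twig and round_top below 0.01 m), for 0.2 s.
At the end, for the whole second after the job is handed in: The twig's axis is within 10 mm of the middle of the round rest (seen from above), the casting lies flat and at rest on the clamp's base, and the screw is tight again: past -0.5 rad with the pad pressing on the disc with more than 12 N (all of step 3 and contact force between pad and casting above 12 N and angle between casting's own z axis and vertical below 0.06 rad and linear speed of casting below 0.01 m/s); the robot touches nothing.
It fails at once if the screw is backed off by clearly more than half a turn (past 2.7 rad) (value of joint screw above 2.7 rad).
It fails at once if the hammer, brush or tin is moved by more than 30 mm (distance of any of hammer, brush, tin from where it was at the start of the episode above 0.03 m).
It fails at once if the tin is tipped (angle between tin's own z axis and vertical above 0.4 rad).
It also fails if it takes over 72 s, if anything falls off the work surface, if the arm or the gripper's body presses on something with over 40 N, if the wrist force passes 120 N, or if a joint passes its speed limit or range.

ROBOT

A 7-joint arm with a two-finger parallel gripper is mounted at the origin on the work surface. World frame = base frame: x ahead of the robot, y to its left, z up, the work surface at z = 0. Lengths are in m, angles in rad, forces in N, time in s.
With the tool pointing down it reaches from about 0.425 to 0.875 m from the base axis. Payload 4.7 kg.
Tool frame: the origin (TCP) lies at the very end of the fingers, on their centre line; the grasp point (between the pads) lies 19 mm behind it; z points along the fingers, y is the line along which they close (so a half turn about z gives the same grasp; the last joint's range is limited). The gripper opens to 85 mm and grips with 20 to 120 N. Pads are 22 mm wide; open, the fingers measure 114 mm over their backs; the gripper's body (76 mm by 85 mm) begins 54 mm behind the grasp point. The pads swing forward as they close: fully open they stand 13 mm farther back than shut.
Start: joints at [1.184, 0.321, -0.07, 1.45, 0.023, 1.371, -0.057], TCP at [0.254, -0.599, 0.231] pointing down, gripper open.
Joint ranges: [-2.86, 2.86], [-0.3, 2.09], [-1.38, 1.24], [0.06, 2.45], [-1.56, 4.7], [0.09, 2.05], [-2.69, 2.69]. Speed limits (rad/s): [2.57, 2.57, 3.14, 3.14, 3.14, 3.14, 3.14].

INTERFACE

Orientations are given as a rotation vector (axis times angle).
In Python, from station import sense, cams, job gives the robot as it stands.
- The arm moves only by the shell command python3 -m crank 'ROWS' [FORCE]. ROWS is JSON, one flat list of numbers, 5 for each row, row after row: the shift along the world's x, y, z each as a share of 80 cm, from -1 to 1, then the turn about the world's z as a share of 2 pi rad, from -1 to 1, then the closure in counts, from 0 (fully open) to 255 (shut). A call has 1 to 12 rows; each row is the pose to reach, as a shift and turn from the pose commanded when the call began, turning the shorter way round; what a row does not reach only later rows make up. A row lasts 1/10 s, in which the tool goes at most 50 mm and 8.59 degrees, less where a joint would pass 70% of its speed; a pose out of reach is approached as far as the arm can. A call with a number of a shift or a turn outside -1 to 1 is refused whole. A call with a gripper value outside its range is refused whole. The fingers move at their own pace and stop on an object; FORCE is the grip in N (left out, the last holds). Time passes only in rows, so rows that repeat a pose let the fingers close. It gives the time, the measured TCP pose, the force, the opening and the grip force at its end, in the units of the state.
- sense(): the state, without advancing time (a new reading comes with each control period).
- cams.grab_frame(name): name is "scene" or "top" or "wrist"; returns a dict with "frame" (480x640x3 uint8, red, green, blue), "mtx" (3x3 intrinsics, pixels), "pose" (4x4, takes a point from camera to world coordinates); the wrist camera has in their place "tool_from_camera" (4x4, takes a point from camera to tool coordinates, whose origin is the TCP and whose axes are the flange's). Camera axes: x right, y down, z forward; pixel columns grow to the right and rows downward; lengths in m; the calibration is good to about 2 mm. The wrist camera is an equidistant fisheye: a pixel r from the principal point sees the ray r / f radians off the axis. A picture is of the moment at which its call begins: read the wrist's pose just before it. There is no depth.
- job.hand_in(): hands the job in; it is judged then, once.
The state is a dict: "t": time; "q": joint angles; "qvel": joint speeds; "joint_torque": joint torques, N m; "position": TCP position; "ee_rot": TCP orientation; "force": force on the tool from outside, world axes, zero at the start; "ft_torque": the same for the moment, N m; "gripper_width": finger opening in m; "grip_force": force on a finger pad.
Only numpy, scipy, OpenCV 4.12 (cv2) and the standard library are available. Lean on these libraries where they do the work, as an engineer would, in place of code of your own. Each camera call takes 0.05 s, during which the arm holds its last target. There are 200 camera calls.

## Working session

There is one attempt and no reset: what is moved stays moved. The work goes in short steps, Python scripts to look and compute and a shell command to move; the robot and the scene stay as the last step left them, time stands still between calls to the robot, and variables do not carry over. Pictures are saved under pics/ and viewed, at most 10 in all, crops included, and the job is handed in when it is done.

```bash
mkdir -p pics; ls; python3 - <<'E'
from station import sense,cams
import cv2,numpy as np
s=sense();print({k:np.round(v,3).tolist() for k,v in s.items()})
for n in("scene","top"):
    f=cams.grab_frame(n);cv2.imwrite(f"pics/{n}0.png",f["frame"][:,:,::-1]);print(n,np.round(f["mtx"],1).tolist(),np.round(f["pose"],4).tolist())
E
```

```text
pics
{'t': 0.0, 'q': [1.184, 0.322, -0.07, 1.452, 0.023, 1.371, -0.057], 'qvel': [-0.001, 0.001, 0.0, -0.001, -0.003, -0.001, 0.0], 'joint_torque': [-0.0, -49.358, -0.382, -31.434, 0.013, 0.011, -0.0], 'position': [0.253, -0.598, 0.23], 'ee_rot': [-3.077, -0.625, 0.001], 'force': [0.369, 0.221, -0.17], 'ft_torque': [-0.004, -0.049, 0.021], 'grip_force': 0.0, 'gripper_width': 0.085}
scene [[554.3, 0.0, 316.0], [0.0, 554.3, 239.6], [0.0, 0.0, 1.0]] [[-0.02, 0.8687, -0.4949, 1.0259], [0.9998, 0.0143, -0.0153, 0.0068], [-0.0062, -0.4951, -0.8688, 1.0279], [0.0, 0.0, 0.0, 1.0]]
top [[448.4, 0.0, 314.0], [0.0, 448.4, 239.2], [0.0, 0.0, 1.0]] [[0.0073, -0.9802, 0.1978, 0.2938], [-1.0, -0.0059, 0.0077, -0.0346], [-0.0064, -0.1978, -0.9802, 1.1195], [0.0, 0.0, 0.0, 1.0]]
```

View pics/scene0.png

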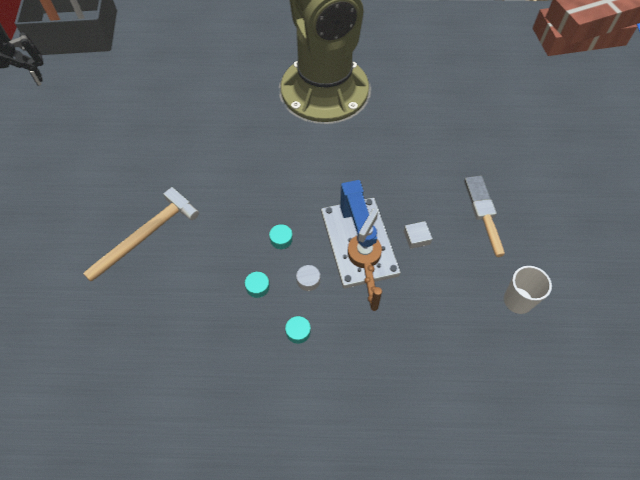

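View pics/top0.png

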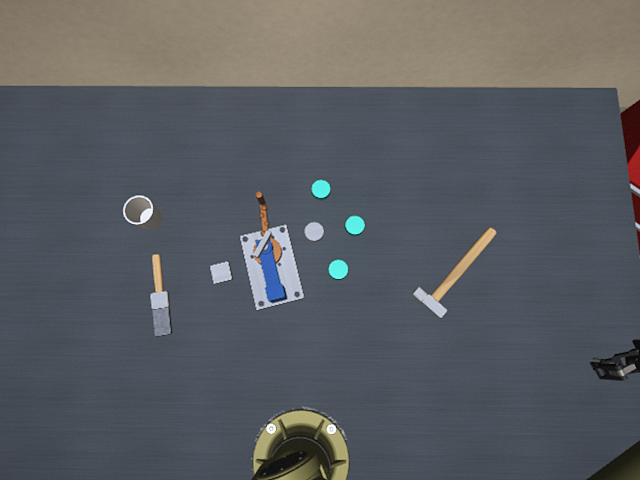

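Scene: round rest at (308,276), square one at (418,233), twig top near (376,290), handle bar near (369,224). Top view: round rest (314,231), square (220,272), twig top (259,194), handle (264,243). I'll measure these and enlarge both views.

```bash
cat > h.py <<'E'
import cv2,numpy as np
from station import sense,cams
def ray(f,u,v):
    P=np.array(f["pose"]);d=P[:3,:3]@np.linalg.inv(f["mtx"])@[u,v,1.];return P[:3,3],d
def onz(f,u,v,z):
    o,d=ray(f,u,v);return o+d*(z-o[2])/d[2]
def blobs(m,amin=15):
    n,l,s,c=cv2.connectedComponentsWithStats(m.astype(np.uint8))
    return [(l==i,s[i],c[i]) for i in range(1,n) if s[i,4]>=amin]
def px(f,P):
    M=np.array(f["pose"]);p=f["mtx"]@(M[:3,:3].T@(np.array(P)-M[:3,3]));return p[:2]/p[2]
E
python3 - <<'E'
from h import *
win={"scene":(290,170,440,320),"top":(200,180,350,320)}
out=[]
for n in win:
    f=cams.grab_frame(n);im=f["frame"].astype(int);a,b,c,d=win[n]
    mx=im.max(2);mn=im.min(2);W=np.zeros(mx.shape,bool);W[b:d,a:c]=1
    grey=(mn>125)&(mx-mn<40)&W
    for m,s,ce in blobs(grey): print(n,"grey",s.tolist(),ce.round(1),"z25",onz(f,*ce,.025).round(4),"z133",onz(f,*ce,.133).round(4))
    br=(im[:,:,0]-im[:,:,2]>40)&W
    for m,s,ce in blobs(br): print(n,"brown",s.tolist(),ce.round(1))
    cr=f["frame"][b:b+140,a:a+150,::-1];out.append(cv2.resize(cr,None,fx=2.66,fy=4*2.66/4,interpolation=cv2.INTER_CUBIC))
cv2.imwrite("pics/crop1.png",np.hstack(out));print(out[0].shape)
E
```

```text
scene grey [359, 198, 42, 81, 1080] [380.3 242.7] z25 [0.4598 0.1228 0.025 ] z133 [0.5208 0.1103 0.133 ]
scene grey [321, 205, 45, 81, 1584] [342.1 243. ] z25 [0.4617 0.0435 0.025 ] z133 [0.5224 0.0395 0.133 ]
scene grey [405, 221, 28, 23, 428] [418.1 231.9] z25 [0.4324 0.203  0.025 ] z133 [0.4963 0.1818 0.133 ]
scene grey [357, 244, 16, 10, 101] [364.3 249.1] z25 [0.4755 0.0892 0.025 ] z133 [0.5348 0.0803 0.133 ]
scene grey [296, 265, 25, 21, 408] [307.8 275.1] z25 [ 0.5369 -0.0257  0.025 ] z133 [ 0.5896 -0.0222  0.133 ]
scene brown [348, 236, 34, 67, 804] [366.6 263.8]
top grey [304, 222, 20, 19, 284] [313.6 230.9] z25 [ 0.5358 -0.0249  0.025 ] z133 [ 0.5119 -0.0258  0.133 ]
top grey [240, 225, 64, 85, 2400] [271.4 266.2] z25 [0.4462 0.0785 0.025 ] z133 [0.4311 0.0673 0.133 ]
top grey [210, 261, 22, 23, 360] [220.4 272.2] z25 [0.4306 0.2034 0.025 ] z133 [0.4171 0.1799 0.133 ]
top brown [256, 192, 6, 6, 32] [258.5 194.5]
top brown [259, 204, 10, 32, 186] [263.4 218.3]
top brown [270, 238, 12, 25, 154] [275.9 249.3]
top brown [254, 256, 7, 8, 22] [257.5 259.5]
(372, 399, 3)
```

View pics/crop1.png

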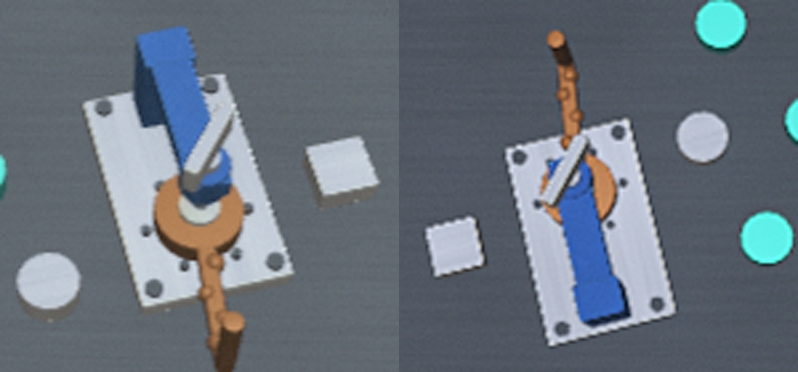

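```bash
python3 - <<'E'
from h import *
fs=cams.grab_frame("scene");ft=cams.grab_frame("top")
S=lambda u,v,z:onz(fs,u/2.66+290-.3,v/2.66+170-.3,z)[:2]
T=lambda u,v,z:onz(ft,(u-399)/2.66+200-.3,v/2.66+180-.3,z)[:2]
for nm,F,far,near in(("S",S,[(141,307),(293,272)],[(84,102),(222,75)]),("T",T,[(506,150),(629,119)],[(551,345),(674,312)])):
    a=np.mean([F(*p,.02) for p in far],0);b=np.mean([F(*p,.02) for p in near],0);d=(a-b)
    print(nm,"plate L",np.linalg.norm(d),"dir",np.degrees(np.arctan2(d[1],d[0])),"axis",b+d*130/190)
for nm,F,e,t in(("S",S,[(195,168),(230,108)],(232,322)),("T",T,[(548,202),(583,140)],(557,40))):
    e=[F(*p,.148) for p in e];print(nm,"handle",np.mean(e,0),np.linalg.norm(e[0]-e[1]),np.degrees(np.arctan2(*(e[1]-e[0])[::-1])),"twig",F(*t,.108))
E
```

```text
S plate L 0.18699160683825133 dir 14.556560185634797 axis [0.48269442 0.08761377]
T plate L 0.18733062222488528 dir 14.401961725602074 axis [0.48050171 0.08746956]
S handle [0.48408689 0.09044481] 0.05595775474722607 152.51027993950322 twig [0.60673043 0.10327872]
T handle [0.47847889 0.08704377] 0.05929150445788595 -27.618492798098615 twig [0.6036901 0.1031877]
```

Casting axis ≈ (0.4815, 0.088), twig at 7° and 125 mm, round rest (0.536, −0.025) at −64° and 125 mm. All of this agrees with the given sizes. Moving above the handle with the fingers across the bar.

```bash
python3 -m crank '[0.2856,0.8575,0,0.3594,0, 0.2856,0.8575,0,0.3594,0, 0.2856,0.8575,0,0.3594,0, 0.2856,0.8575,0,0.3594,0, 0.2856,0.8575,0,0.3594,0, 0.2856,0.8575,0,0.3594,0, 0.2856,0.8575,0,0.3594,0, 0.2856,0.8575,0,0.3594,0, 0.2856,0.8575,0,0.3594,0, 0.2856,0.8575,0,0.3594,0, 0.2856,0.8575,0,0.3594,0, 0.2856,0.8575,0,0.3594,0]' 60
cat >> h.py <<'E'
def tool():
    s=sense();R=cv2.Rodrigues(np.array(s["ee_rot"],float))[0]
    return np.array(s["position"]),np.degrees(np.arctan2(R[1,1],R[0,1])),s
def show():
    p,a,s=tool();print("t",round(s["t"],2),"p",p.round(4),"ydir",a.round(1),"F",np.round(s["force"],1),"T",np.round(s["ft_torque"],2),"w",round(s["gripper_width"],4),"g",s["grip_force"],"q",np.round(s["q"],2))
E
python3 -c "from h import *;show()"
```

```text
t: 1.5
position: [0.4434, -0.0273, 0.2317]
ee_rot: [1.415, 2.803, -0.001]
force: [0.7, -0.2, -0.9]
gripper_width: 0.0858
grip_force: 0.0
t 1.5 p [ 0.4434 -0.0273  0.2317] ydir 36.4 F [ 0.7 -0.2 -0.9] T [-0.07 -0.04 -0.04] w 0.0858 g 0.0 q [ 0.69 -0.12 -0.63  1.91 -0.07  1.33  0.72]
```

```bash
python3 -m crank '[0.0476,0.1441,0,0.0722,0, 0.0476,0.1441,0,0.0722,0, 0.0476,0.1441,0,0.0722,0, 0.0476,0.1441,0,0.0722,0, 0.0476,0.1441,0,0.0722,0]' >/dev/null
python3 - <<'E'
from h import *
show();f=cams.grab_frame("wrist");print({k:np.round(v,3).tolist() for k,v in f.items() if k!="frame"})
cv2.imwrite("pics/w1.png",f["frame"][:,:,::-1])
E
```

```text
t 2.0 p [0.4811 0.0858 0.2312] ydir 62.0 F [-0.6 -0.7 -0.4] T [-0.03 -0.02  0.02] w 0.0856 g 0.0 q [ 0.55  0.01 -0.78  1.82  0.    1.32  0.86]
{'mtx': [[371.648, 0.0, 314.739], [0.0, 371.648, 241.763], [0.0, 0.0, 1.0]], 'tool_from_camera': [[-0.001, -0.947, -0.323, 0.082], [1.0, -0.001, 0.001, -0.0], [-0.001, -0.323, 0.947, -0.143], [0.0, 0.0, 0.0, 1.0]]}
```

View pics/w1.png

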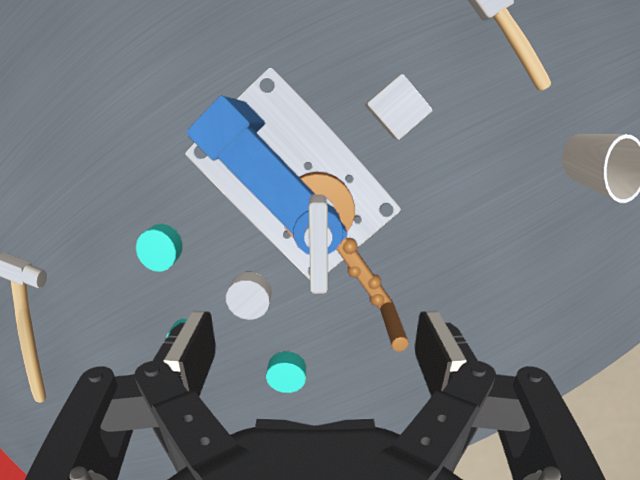

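Wrist view: handle bar vertical at column 318, rows 197–293 and centred between the fingers. Twig top at (400,344), round rest's top at (248,299).

```bash
cat >> h.py <<'E'
def wz(f,s,u,v,z):
    m=f["mtx"];x=(u-m[0][2])/m[0][0];y=(v-m[1][2])/m[1][1];r=np.hypot(x,y)
    d=np.array([np.sin(r)*x/r,np.sin(r)*y/r,np.cos(r)]);A=np.array(f["tool_from_camera"])
    R=cv2.Rodrigues(np.array(s["ee_rot"],float))[0];o=np.array(s["position"])+R@A[:3,3];d=R@A[:3,:3]@d
    return (o+d*(z-o[2])/d[2])[:2]
E
python3 - <<'E'
from h import *
s=sense();f=cams.grab_frame("wrist")
a,b=wz(f,s,318,200,.148),wz(f,s,319,291,.148)
print("ends",a,b,(a+b)/2,np.linalg.norm(a-b),"twig",wz(f,s,400,344,.108),"round",wz(f,s,248,298,.025))
E
```

```text
ends [0.45328815 0.10168427] [0.50895073 0.0729075 ] [0.48111944 0.08729588] 0.06266118424273216 twig [0.60727566 0.10183292] round [ 0.53584536 -0.02543263]
```

```bash
python3 -m crank '[0,0,-0.1365,0,0, 0,0,-0.1365,0,0, 0,0,-0.1365,0,0, 0,0,-0.1365,0,0]' >/dev/null; python3 -c "from h import *;show()"
```

```text
t 2.5 p [0.4801 0.0847 0.1213] ydir 62.0 F [-0.7  0.6  0.1] T [-0.01  0.01 -0.01] w 0.0856 g 0.0 q [ 0.53  0.12 -0.79  1.95  0.1   1.11  0.78]
```

```bash
python3 -m crank '[0.0015,0.0035,0,0,0, 0.0015,0.0035,0,0,0, 0.0015,0.0035,0,0,120, 0.0015,0.0035,0,0,200, 0.0015,0.0035,0,0,255, 0.0015,0.0035,0,0,255, 0.0015,0.0035,0,0,255, 0.0015,0.0035,0,0,255, 0.0015,0.0035,0,0,255, 0.0015,0.0035,0,0,255]' 60 >/dev/null; python3 -c "from h import *;show()"
```

```text
t 3.5 p [0.4822 0.0881 0.1224] ydir 62.1 F [-2.9 -3.3  6. ] T [-0.63  0.66  0.21] w 0.0105 g 61.07270121574402 q [ 0.52  0.13 -0.79  1.95  0.1   1.11  0.77]
```

```bash
python3 -m crank '[0.0015,0.0015,0.0003,0.022,255, 0.0015,0.0015,0.0006,0.044,255, 0.0015,0.0015,0.0008,0.067,255, 0.0015,0.0015,0.0011,0.089,255, 0.0015,0.0015,0.0014,0.111,255, 0.0015,0.0015,0.0017,0.133,255, 0.0015,0.0015,0.002,0.155,255, 0.0015,0.0015,0.0022,0.178,255, 0.0015,0.0015,0.0025,0.2,255, 0.0015,0.0015,0.0028,0.222,255, 0.0015,0.0015,0.0028,0.222,255]' 60 >/dev/null; python3 -c "from h import *;show()"
```

```text
t 4.6 p [0.4825 0.0878 0.1244] ydir 142.1 F [-5.5 -5.9  7.5] T [-1.34  1.3   0.18] w 0.0106 g 61.43772840499878 q [ 0.64  0.15 -0.93  1.94  0.14  1.12  2.14]
```

```bash
python3 -m crank '[0,0,0,0,0, 0,0,0,0,0, 0,0,0,0,0, 0,0,0,0,0, 0,0,0.07,0,0, 0,0,0.07,0,0, 0.154,0.019,0.07,-0.125,0, 0.154,0.019,0.07,-0.125,0, 0.154,0.019,0.07,-0.125,0, 0.154,0.019,0.07,-0.125,0, 0.154,0.019,0.07,-0.125,0, 0.154,0.019,0.07,-0.125,0]' >/dev/null; python3 - <<'E'
from h import *
show();f=cams.grab_frame("wrist");cv2.imwrite("pics/w2.png",f["frame"][:,:,::-1])
E
```

```text
t 5.8 p [0.6071 0.1059 0.1798] ydir 96.8 F [0.5 0.3 0.8] T [ 0.02 -0.03  0.07] w 0.0852 g 0.0 q [ 0.41  0.38 -0.79  1.59  0.28  1.29  1.27]
```

View pics/w2.png

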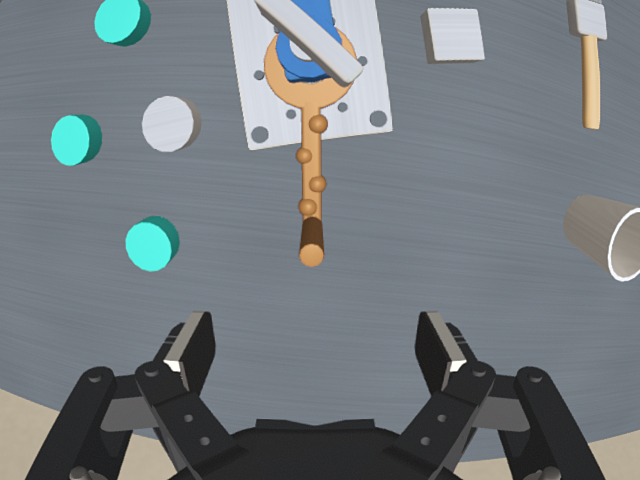

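Twig top at (312,255), centred between the fingers; the handle has turned and now runs from (265,3) to (352,77).

```bash
python3 - <<'E'
from h import *
show();s=sense();f=cams.grab_frame("wrist")
print("twig",wz(f,s,312,255,.108),"round",wz(f,s,168,123.5,.025))
a,b=wz(f,s,265,3,.150),wz(f,s,352,74,.15);print(np.degrees(np.arctan2(*(b-a)[::-1])))
E
```

```text
t 5.85 p [0.607  0.1057 0.1799] ydir 96.8 F [-0.2  0.5  0.6] T [0.01 0.03 0.02] w 0.0856 g 0.0 q [ 0.41  0.38 -0.79  1.59  0.28  1.29  1.27]
twig [0.60688212 0.10337175] round [ 0.53760431 -0.02543845]
55.230856829471485
```

```bash
python3 -m crank '[0,-0.003,-0.135,0,0, 0,-0.003,-0.135,0,0, 0,-0.003,-0.135,0,0, 0,-0.003,-0.135,0,0, 0,-0.003,-0.135,0,150, 0,-0.003,-0.135,0,210, 0,-0.003,-0.135,0,255, 0,-0.003,-0.135,0,255, 0,-0.003,-0.135,0,255, 0,-0.003,-0.135,0,255]' 25 >/dev/null; python3 - <<'E'
from h import *
show();p,a,s=tool();c=np.array([.4813,.0875]);r=np.array([.536,-.0252])
v=p[:2]-c;th0=np.arctan2(v[1],v[0]);w=r-c;th1=np.arctan2(w[1],w[0]);R=np.linalg.norm(v);print(R,np.degrees([th0,th1]),np.linalg.norm(w))
for k in range(1,13):
    d=(th1-th0)*k/12;t=c+.125*np.array([np.cos(th0+d),np.sin(th0+d)])-p[:2]-(0.125-R)*v/R
    print(k,(t/.8).round(4),(d/2/np.pi).round(4))
E
```

```text
t 6.9 p [0.6075 0.1029 0.073 ] ydir 97.0 F [-0.2 -0.   2.2] T [ 0.03 -0.15  0.02] w 0.0153 g 25.867856740951538 q [ 0.38  0.48 -0.75  1.69  0.36  1.11  1.22]
0.12714266439412086 [  6.94523747 -64.1099482 ] 0.12527322140026576
1 [ 0.0011 -0.0161] -0.0164
2 [ 0.0006 -0.0322] -0.0329
3 [-0.0016 -0.0482] -0.0493
4 [-0.0055 -0.0639] -0.0658
5 [-0.0109 -0.0791] -0.0822
6 [-0.0179 -0.0936] -0.0987
7 [-0.0263 -0.1074] -0.1151
8 [-0.0362 -0.1202] -0.1316
9 [-0.0472 -0.1319] -0.148
10 [-0.0595 -0.1425] -0.1645
11 [-0.0727 -0.1517] -0.1809
12 [-0.0869 -0.1595] -0.1974
```

```bash
python3 -m crank '[0.0011,-0.0161,0,-0.0164,255, 0.0006,-0.0322,0,-0.0329,255, -0.0016,-0.0482,0,-0.0493,255, -0.0055,-0.0639,0,-0.0658,255]' >/dev/null;  python3 -c "from h import *;show()"
```

```text
t 7.3 p [0.6034 0.0523 0.0731] ydir 73.1 F [1.7 1.5 1.5] T [ 0.37 -0.13 -0.09] w 0.0155 g 25.95825433731079 q [ 0.41  0.43 -0.66  1.72  0.29  1.08  0.93]
```

```bash
python3 -m crank '[-0.0054,-0.0152,0,-0.0164,255, -0.0124,-0.0297,0,-0.0329,255, -0.0208,-0.0435,0,-0.0493,255, -0.0307,-0.0563,0,-0.0658,255, -0.0417,-0.068,0,-0.0822,255, -0.054,-0.0786,0,-0.0987,255, -0.0672,-0.0878,0,-0.1151,255, -0.0814,-0.0956,0,-0.1316,255, -0.0814,-0.0956,0,-0.1316,255, -0.0814,-0.0956,0,-0.1316,255]' >/dev/null;  python3 -c "from h import *;show()"
```

```text
t 8.3 p [ 0.5382 -0.025   0.073 ] ydir 26.1 F [ 1.6 -1.7  2.2] T [-0.26 -0.21 -0.07] w 0.015 g 25.990416705608368 q [ 0.46  0.26 -0.52  1.89  0.15  1.02  0.33]
```

```bash
python3 -m crank '[0,0,0,0,0, 0,0,0,0,0, 0,0,0,0,0, 0,0,0,0,0, 0,0,0.134,0,0, 0,0,0.134,0,0, 0,0,0.134,0,0, 0,0,0.134,0,0]' >/dev/null; python3 - <<'E'
from h import *
show();s=sense();f=cams.grab_frame("wrist");im=f["frame"][:,:,::-1].copy();cv2.imwrite("pics/w3.png",im[0:400,100:560])
E
```

```text
t 9.1 p [ 0.5388 -0.0247  0.1817] ydir 26.0 F [ 0.3 -0.3 -0.9] T [ 0.01  0.03 -0.03] w 0.0855 g 0.0 q [ 0.49  0.15 -0.54  1.78  0.08  1.23  0.38]
```

View pics/w3.png

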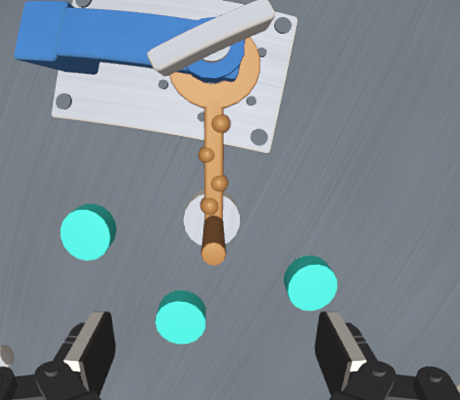

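Twig top at (313,254) in the full frame, rest disc centred at (312,220): the twig lies in line with the rest. Computing the offset.

```bash
python3 - <<'E'
from h import *
s=sense();f=cams.grab_frame("wrist")
t,r=wz(f,s,313.3,254,.108),wz(f,s,311.8,220,.025);print(t,r,t-r)
a,b=wz(f,s,255,60,.15),wz(f,s,370,9,.15);print((a+b)/2,np.degrees(np.arctan2(*(b-a)[::-1])))
E
```

```text
[ 0.53660988 -0.02400345] [ 0.53588084 -0.02570827] [0.00072904 0.00170482]
[0.48302836 0.08595928] 51.487743428478296
```

```bash
python3 -m crank '[-0.0706,0.1406,0,0.3222,0, -0.0706,0.1406,0,0.3222,0, -0.0706,0.1406,0,0.3222,0, -0.0706,0.1406,0,0.3222,0, -0.0706,0.1406,0,0.3222,0, -0.0706,0.1406,0,0.3222,0, -0.0706,0.1406,0,0.3222,0, -0.0706,0.1406,0,0.3222,0, -0.0706,0.1406,0,0.3222,0, -0.0706,0.1406,0,0.3222,0, -0.0706,0.1406,0,0.3222,0, -0.0706,0.1406,0,0.3222,0]' >/dev/null;  python3 -c "from h import *;show()"
```

```text
t 10.4 p [0.4794 0.0874 0.1773] ydir 129.4 F [ 0.6 -0.   0.2] T [ 0.01 -0.03  0.03] w 0.0857 g 0.0 q [ 0.45  0.05 -0.69  1.89  0.03  1.22  2.  ]
```

```bash
python3 -m crank '[0.003,0.0005,0,0.0353,0, 0.003,0.0005,0,0.0353,0, 0.003,0.0005,-0.066,0.0353,0, 0.003,0.0005,-0.066,0.0353,0, 0.003,0.0005,-0.066,0.0353,0]' >/dev/null;  python3 -c "from h import *;show()"
```

```text
t 10.9 p [0.4812 0.088  0.1249] ydir 141.8 F [ 0.1  1.4 -0. ] T [ 0.02 -0.01 -0.02] w 0.0852 g 0.0 q [ 0.44  0.11 -0.7   1.95  0.08  1.11  2.18]
```

Close on the bar.

```bash
python3 -m crank '[0,0,0,0,150, 0,0,0,0,255, 0,0,0,0,255, 0,0,0,0,255, 0,0,0,0,255, 0,0,0,0,255, 0,0,0,0,255, 0,0,0,0,255]' 60 >/dev/null;  python3 -c "from h import *;show()"
```

```text
t 11.7 p [0.4833 0.0884 0.1274] ydir 141.8 F [-1.9  0.2  4.1] T [0.12 0.57 0.07] w 0.0111 g 61.20700120925903 q [ 0.44  0.11 -0.7   1.94  0.08  1.11  2.18]
```

```bash
python3 -m crank '[0,0,-0.0003,-0.0208,255, 0,0,-0.0006,-0.0417,255, 0,0,-0.0008,-0.0625,255, 0,0,-0.001,-0.0833,255, 0,0,-0.0013,-0.1042,255, 0,0,-0.0016,-0.125,255, 0,0,-0.0018,-0.1458,255, 0,0,-0.002,-0.1667,255, 0,0,-0.0023,-0.1875,255, 0,0,-0.0026,-0.2083,255, 0,0,-0.0029,-0.2292,255, 0,0,-0.0031,-0.25,255]' >/dev/null;  python3 -m crank '[0,0,0,0,255, 0,0,0,0,255, 0,0,0,0,255]' >/dev/null; python3 -c "from h import *;show()"
```

```text
t 13.2 p [0.4834 0.087  0.125 ] ydir 51.7 F [-2.7 -1.4  6.6] T [-0.47  0.67 -0.13] w 0.0105 g 61.37667775154114 q [ 0.34  0.1  -0.6   1.95  0.07  1.11  0.62]
```

```bash
python3 -m crank '[0,0,0,0,0, 0,0,0,0,0, 0,0,0,0,0, 0,0,0,0,0, 0,0,0.14,0,0, 0,0,0.14,0,0, 0,0,0.14,0,0, 0,0,0.14,0,0]' >/dev/null; python3 - <<'E'
from h import *
show();s=sense();f=cams.grab_frame("wrist");cv2.imwrite("pics/w4.png",f["frame"][:400,:,::-1])
E
```

```text
t 14.0 p [0.4848 0.0885 0.2387] ydir 51.8 F [ 0.5  0.  -0.8] T [ 0.02  0.02 -0.  ] w 0.0849 g 0.0 q [ 0.37 -0.   -0.6   1.8   0.    1.33  0.67]
```

View pics/w4.png

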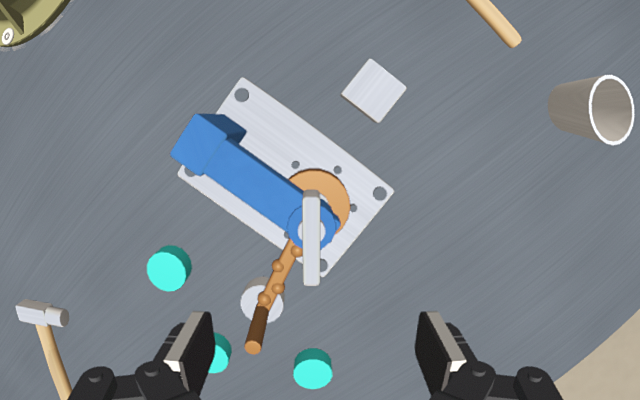

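Bar at column 312, vertical, so it turned with the gripper. Twig top at (254,348), rest disc centred near (262,302). Checking the final offset in two views.

```bash
python3 - <<'E'
from h import *
s=sense();f=cams.grab_frame("wrist")
t=wz(f,s,254,348,.108);r=wz(f,s,262,302,.025);print("wrist",t,r,t-r,wz(f,s,312,190,.148),wz(f,s,312,284,.148))
f=cams.grab_frame("scene");im=f["frame"].astype(int);m=(im[:,:,0]-im[:,:,2]>40);m[:230]=0;m[330:]=0;m[:,:280]=0;m[:,400:]=0
for _,st,c in blobs(m): print(st.tolist())
print("twig px if centred",px(f,[.536,-.0252,.108]));cv2.imwrite("pics/s5.png",cv2.resize(f["frame"][220:340,260:420,::-1],None,fx=4,fy=4,interpolation=2))
E
```

```text
wrist [ 0.53690666 -0.02257365] [ 0.53305941 -0.02324313] [0.00384725 0.00066949] [0.45291971 0.11023831] [0.50405322 0.06972162]
[312, 237, 71, 38, 814]
[305, 253, 8, 8, 51]
twig px if centred [307.18611289 255.27566906]
```

View pics/s5.png

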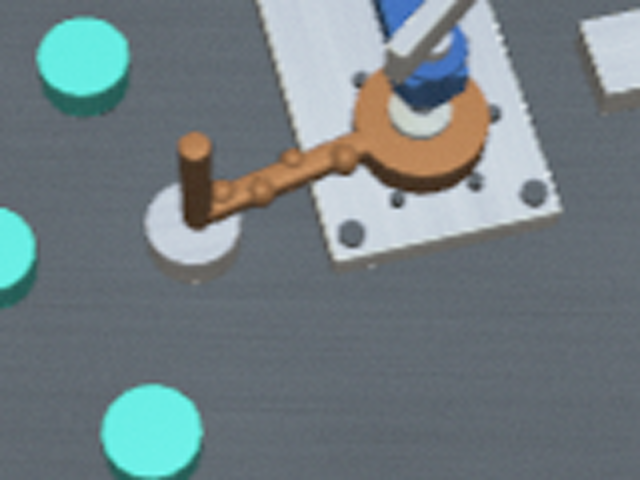

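Twig top at about (308.6,256.4), against (307.2,255.3) if exactly centred: 2–3 mm off, within the 10 mm allowed. Handing in.

```bash
python3 -c "from station import job;print(job.hand_in())"
```

```text
the job is handed in; nothing more can be done
None
```

The job is handed in, with no verdict returned: the screw was backed off about 80°, the casting's twig swung to within about 4 mm of the round rest's centre (10 mm allowed), the clamp retightened about 10° past its starting angle, and the gripper released and lifted clear, with the hammer, brush and tin left alone.

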